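Put the bar things back in their trays

ROBOT

A 6-joint arm with a two-finger parallel gripper is mounted at the origin on the work surface. World frame = base frame: x ahead of the robot, y to its left, z up, the work surface at z = 0. Lengths are in mm, angles in degrees, forces in N, time in s.
With the tool pointing down it reaches from about 300 to 850 mm from the base axis. Payload 4.2 kg.
Tool frame: the origin (TCP) lies on the centre line of the jaws, within the pads' length; the fingertips stand 11 mm ahead of it and the grasp point (between the pads) lies 8 mm behind it; z points along the fingers, y is the line along which they close (so a half turn about z gives the same grasp; the last joint's range is limited). The gripper opens to 91 mm and grips with 3 to 60 N. Pads are 32 mm wide; open, the fingers measure 118 mm over their backs; the gripper's body (76 mm by 178 mm) begins 60 mm behind the grasp point.
Start: joints at [-76.834, 18.312, 89.639, -0, 72.044, -1.146], TCP at [142.148, -557.168, 224.976] pointing down, gripper open.
Joint ranges: [-177.97, 177.97], [-48.28, 115.42], [12.27, 149.76], [-77.06, 257.06], [2.81, 150.46], [-146.56, 146.56]. Speed limits (degrees/s): [147.25, 147.25, 180, 180, 180, 180].

INTERFACE

Orientations are given as [roll, pitch, yaw] about the fixed x, y, z axes, in that order (R = Rz(yaw) Ry(pitch) Rx(roll)).
In Python, from workcell import env, grab_frame, camera_model, models gives the robot as it stands.
- The arm moves only by the shell command python3 -m crank 'ROWS' [FORCE]. ROWS is text: rows parted by semicolons, each of 7 numbers parted by spaces: the closure, from -1 (fully open) to 1 (shut), so that 0 is half open, then the shift along the tool's x, y, z in mm, then the turn, a rotation vector about the tool's x, y, z in degrees. A call has 1 to 10 rows; each row shifts and turns the commanded pose from where the row before left it, along the tool's axes as they then stand; what a row does not reach is not made up. A row lasts 1/8 s, in which the tool goes at most 62.5 mm and 10.7 degrees, less where a joint would pass 70% of its speed; a pose out of reach is approached as far as the arm can. A call is refused whole if a number of a shift passes 62.5 or a number of a turn 10.7, either way. A call with a gripper value outside its range is refused whole. The fingers move at their own pace and stop on an object; FORCE is the grip in N (left out, the last holds). Time passes only in rows, so rows that do not move let the fingers close. It gives the time, the measured TCP pose, the force, the opening and the grip force at its end, in the units of the state.
- env.state(): the state, without advancing time (a new reading comes with each control period).
- grab_frame(name): name is "scene" or "top" or "wrist"; returns the picture (400x640x3 uint8, blue, green, red); there is no depth.
- camera_model(name): a dict with "K" (3x3 intrinsics, pixels), "R" (3x3) and "t" (3): a world point X has camera coordinates R X + t; the wrist camera has in their place "mount" (4x4, takes a point from camera to tool coordinates, whose origin is the TCP and whose axes are the flange's). Camera axes: x right, y down, z forward; pixel columns grow to the right and rows downward; lengths in mm; the calibration is good to about 2 mm. A picture is of the moment at which its call begins: read the wrist's pose just before it. camera_model takes no time and is no camera call.
- env.job_done(): hands the job in; it is judged then, once.
Trained networks look in the newest picture that a camera, given by its name, has taken for a name from the list of things; names that differ only in an ending like _2 or _b are one class to them, and where a whole thing is asked for, a point or a joint stands for the part that bears it (a point fixed in the world has none). Each returns a list of dicts, best first, with "p" (0 to 1); they miss things now and then, are a little off and sometimes report something else, mostly with a low value. They report only what shows in the picture. A call takes as long as a camera call. They do not tell look-alikes from the thing itself.
- models.search_frame(name, camera): "point" ([x, y, z] in mm, in world coordinates, good to about 4 mm: the middle of the surface that is visible of it).
The state is a dict: "time_s": time; "qpos": joint angles; "qvel": joint speeds; "effort": joint torques, N m; "ee_pos": TCP position; "ee_rot": TCP orientation; "force": force on the tool from outside, world axes, zero at the start; "torque": the same for the moment, N m; "gripper_width": finger opening in mm; "gripper_force": force on a finger pad.
Only numpy, scipy, OpenCV 4.12 (cv2) and the standard library are available. Lean on these libraries where they do the work, as an engineer would, in place of code of your own. Each camera call takes 0.05 s, during which the arm holds its last target. There are 200 camera calls.

TASK

Tidy the pantry counter after the party: put both bottle stoppers in the walnut tray and both napkin rings in the blue tray, all standing upright on the tray floor, and lay the folded corkscrew flat and lengthwise in the burgundy tray. Leave the ice bucket and the drinking glass where they stand.

Things in the scene. Friction and masses are not known exactly. Their poses are not given: they have to be found in the camera images.
- walnut_tray: Open rectangular dark walnut wood tray fixed to the counter, the place for bottle stoppers. 140 x 160 mm outside, 25 mm high, walls and floor 5 mm thick: inner floor 130 mm along its x by 150 mm along its y. Origin at the centre of its underside on the counter (inner floor 5 mm above it); x across its short side, y along its long side, z up.
- blue_tray: Open rectangular blue ceramic tray fixed to the counter, the place for napkin rings. 140 x 160 mm outside, 25 mm high, walls and floor 5 mm thick: inner floor 130 mm along its x by 150 mm along its y. Origin at the centre of its underside on the counter (inner floor 5 mm above it); x across its short side, y along its long side, z up.
- red_tray: Open rectangular burgundy-red lacquered tray fixed to the counter, the place for the corkscrew. 140 x 160 mm outside, 25 mm high, walls and floor 5 mm thick: inner floor 130 mm along its x by 150 mm along its y. Origin at the centre of its underside on the counter (inner floor 5 mm above it); x across its short side, y along its long side, z up.
- black_stopper: Champagne bottle stopper, polished steel with a black band and a black disc on top of its knob, standing upright: a cylinder 38 mm in diameter to a height of 32 mm, then a narrow neck and a small domed knob, 55 mm high in all. About 90 g. Origin at the centre of its underside, z up through the knob. Grip it by the cylinder.
- red_stopper: Champagne bottle stopper, polished steel with a bright red band and a bright red disc on top of its knob, standing upright: a cylinder 38 mm in diameter to a height of 32 mm, then a narrow neck and a small domed knob, 55 mm high in all. About 90 g. Origin at the centre of its underside, z up through the knob. Grip it by the cylinder.
- brass_ring: Napkin ring of yellow brass, standing on its end like a short tube: outside diameter 46 mm, inside 38 mm, 35 mm high. About 60 g. Origin on its axis at the underside, z up along the axis. Can be gripped across the outside.
- copper_ring: Napkin ring of reddish copper, standing on its end like a short tube: outside diameter 46 mm, inside 38 mm, 35 mm high. About 60 g. Origin on its axis at the underside, z up along the axis. Can be gripped across the outside.
- corkscrew: Waiter's corkscrew, folded shut, lying flat: black bar with steel ends and a steel strip along its top, 115 mm long (its y), 22 mm wide (its x), 14 mm high, 18 mm with the strip. About 80 g. Origin at the centre of its underside, z up. Grip it across its width at the middle.
- ice_bucket: Bystander: heavy steel ice bucket with two bottle necks standing out of it, at the left of the work. 208 mm in diameter at the rim, two side handles reach 136 mm from the axis, 200 mm high, the bottle tops 310 mm. Origin at the centre of its underside, z up. Not to be moved.
- tumbler: Bystander: empty drinking glass standing at the right of the work, 76 mm in diameter, 90 mm high. Origin at the centre of its underside, z up. Not to be moved.
Things that resemble listed ones, but are neither listed nor needed, are in the scene too. Leave any purple look-alike of the walnut_tray alone.

How it is judged:
By the outcome, as a careful person would: the job done as asked, in the order asked, and still so for the second after the job is handed in, with the robot touching nothing.
It also fails if it takes over 109 s, if anything falls off the work surface, if the arm or the gripper's body presses on something with over 40 N, if the wrist force passes 120 N, or if a joint passes its speed limit or range.

## Working session

There is one attempt and no reset: what is moved stays moved. The work goes in short steps, Python scripts to look and compute and a shell command to move; the robot and the scene stay as the last step left them, time stands still between calls to the robot, and variables do not carry over. Pictures are saved under pics/ and viewed, at most 14 in all, crops included, and the job is handed in when it is done.

```bash
ls; mkdir -p pics
cat > h.py <<'E'
import numpy as np, cv2
from workcell import env, grab_frame, camera_model, models
from scipy.spatial.transform import Rotation as Ro
def snap(c,f=None):
    im=grab_frame(c)
    if f: cv2.imwrite('pics/'+f,im)
    return im
def proj(c,X):
    m=camera_model(c);Y=np.array(m['R'])@np.array(X,float)+np.array(m['t']);p=np.array(m['K'])@Y;return p[:2]/p[2]
def ray(c,uv):
    m=camera_model(c);R=np.array(m['R']);d=R.T@np.linalg.inv(np.array(m['K']))@np.array([*uv,1.]);return -R.T@np.array(m['t']),d
def at(c,uv,z):
    o,d=ray(c,uv);return o+d*(z-o[2])/d[2]
E
python3 - <<'E'
from h import *
s=env.state();print({k:np.round(v,2) for k,v in s.items()})
for c in('top','scene'):
    snap(c,c+'0.png')
    for n in 'walnut_tray blue_tray red_tray black_stopper red_stopper brass_ring copper_ring corkscrew ice_bucket tumbler'.split():
        print(c,n,[(np.round(d['point']).tolist(),round(d['p'],2),np.round(proj(c,d['point'])).tolist()) for d in models.search_frame(n,c)])
print(camera_model('wrist'))
E
```

```text
pics
{'time_s': np.float64(0.0), 'qpos': array([-76.83,  18.35,  89.71,  -0.  ,  72.04,  -1.15]), 'qvel': array([0.02, 0.  , 0.09, 0.11, 0.12, 0.07]), 'effort': array([ -0.  , -41.25, -23.2 ,   0.07,   0.05,  -0.  ]), 'ee_pos': array([ 142.03, -556.68,  224.1 ]), 'ee_rot': array([-179.9 ,   -0.  ,   14.31]), 'force': array([-0.28,  0.51,  0.12]), 'torque': array([-0.03, -0.01, -0.01]), 'gripper_force': np.float64(0.0), 'gripper_width': np.float64(90.95)}
top walnut_tray [([618.0, -9.0, 5.0], 0.67, [335.0, 147.0]), ([240.0, 266.0, 4.0], 0.67, [256.0, 249.0])]
top blue_tray [([614.0, 211.0, 5.0], 0.83, [276.0, 147.0])]
top red_tray [([624.0, -208.0, 5.0], 0.65, [390.0, 147.0])]
top black_stopper [([451.0, -3.0, 52.0], 0.4, [334.0, 190.0])]
top red_stopper [([453.0, 133.0, 46.0], 0.49, [295.0, 189.0])]
top brass_ring []
top copper_ring []
top corkscrew [([424.0, 263.0, 18.0], 0.55, [259.0, 197.0])]
top ice_bucket [([452.0, 579.0, 172.0], 0.79, [156.0, 180.0])]
top tumbler [([548.0, -471.0, 51.0], 0.82, [466.0, 166.0]), ([455.0, 136.0, 46.0], 0.35, [294.0, 188.0]), ([615.0, -8.0, 4.0], 0
[... 737 characters left out ...]
576.0, 173.0], 0.93, [480.0, 259.0]), ([620.0, -208.0, 2.0], 0.53, [214.0, 199.0]), ([620.0, 0.0, 5.0], 0.39, [265.0, 229.0])]
scene tumbler [([546.0, -439.0, 61.0], 0.69, [177.0, 144.0])]
{'K': array([[284.18184039,   0.        , 324.72918368],
       [  0.        , 284.18184039, 197.02791133],
       [  0.        ,   0.        ,   1.        ]]), 'mount': array([[-9.26150683e-04, -9.63199133e-01, -2.68787225e-01,
         7.57131418e+01],
       [ 9.99999571e-01, -8.83268493e-04, -2.80470317e-04,
         1.72696513e-01],
       [ 3.27374795e-05, -2.68787369e-01,  9.63199538e-01,
        -1.58687929e+02],
       [ 0.00000000e+00,  0.00000000e+00,  0.00000000e+00,
         1.00000000e+00]])}
```

Run:
```python
import cv2
a=cv2.imread('pics/top0.png')[110:260,220:500];cv2.imwrite('pics/top0c.png',cv2.resize(a,None,fx=2.85,fy=2.85,interpolation=2))
a=cv2.imread('pics/scene0.png')[100:310,130:530];cv2.imwrite('pics/scene0c.png',cv2.resize(a,None,fx=2,fy=2,interpolation=2))
```

```text
(no output)
```

View pics/top0c.png

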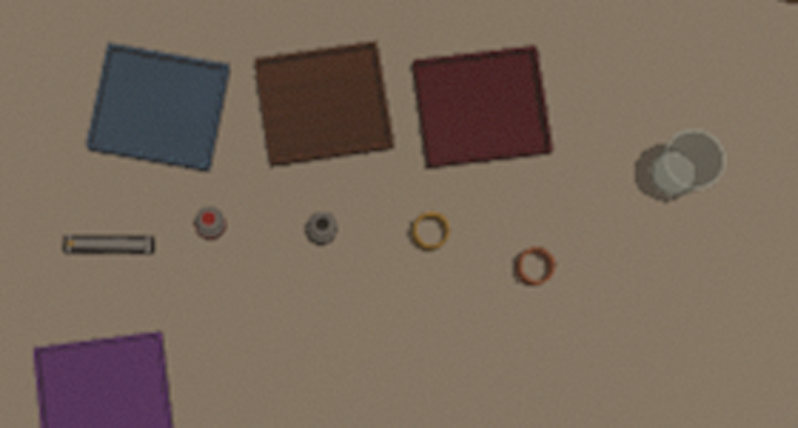

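View pics/scene0c.png

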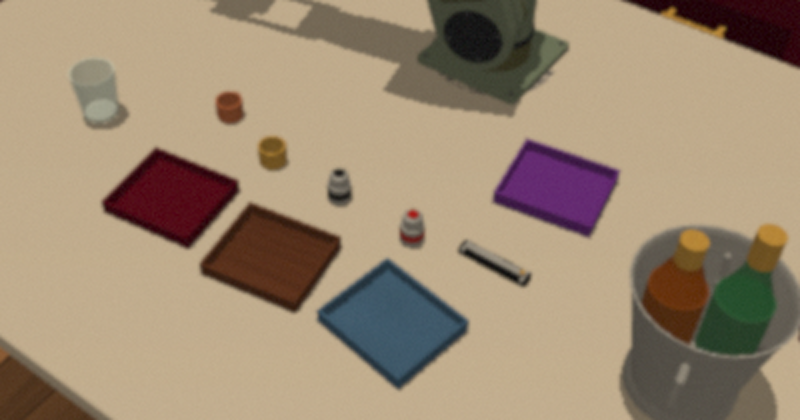

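The top view shows blue, walnut and burgundy trays in a row (crop 158,107; 323,105; 482,107), with the corkscrew, red stopper, black stopper, brass ring and copper ring in front of them. The purple look-alike tray is at the lower left. The scene view agrees. Next I'll move the wrist camera over the work for two views.

```bash
python3 -m crank '-1 0 0 0 0 0 7.15;-1 0 0 0 0 0 7.15;-1 25 -50 -12 0 0 0;-1 25 -50 -12 0 0 0;-1 25 -50 -12 0 0 0;-1 25 -50 -12 0 0 0;-1 25 -50 -12 0 0 0;-1 25 -50 -12 0 0 0;-1 25 -50 -12 0 0 0;-1 25 -50 -12 0 0 0'
python3 -m crank '-1 30 0 0 0 0 0;-1 0 0 0 0 0 0;-1 0 0 0 0 0 0'
cat >> h.py <<'E'
def wcam(c='wrist'):
    s=env.state();m=camera_model('wrist');M=np.array(m['mount']);T=np.eye(4)
    T[:3,:3]=Ro.from_euler('xyz',s['ee_rot'],degrees=True).as_matrix();T[:3,3]=s['ee_pos']
    W=T@M;return np.array(m['K']),W
def wray(cam,uv):
    K,W=cam;d=W[:3,:3]@np.linalg.inv(K)@np.array([*uv,1.]);return W[:3,3],d
def wat(cam,uv,z):
    o,d=wray(cam,uv);return o+d*(z-o[2])/d[2]
def wproj(cam,X):
    K,W=cam;p=K@(W[:3,:3].T@(np.array(X,float)-W[:3,3]));return p[:2]/p[2]
def tri(r1,r2):
    (a,d),(b,e)=r1,r2;d=d/np.linalg.norm(d);e=e/np.linalg.norm(e)
    s=np.linalg.lstsq(np.c_[d,-e],b-a,rcond=None)[0];p,q=a+s[0]*d,b+s[1]*e
    return (p+q)/2,np.linalg.norm(p-q)
NAMES='walnut_tray blue_tray red_tray black_stopper red_stopper brass_ring copper_ring corkscrew tumbler'.split()
E
cat > look.py <<'E'
import sys,pickle
from h import *
f=sys.argv[1]
cam=wcam();im=snap('wrist',f+'.png');pickle.dump(cam,open(f+'.pkl','wb'))
s=env.state();print(s['time_s'],np.round(s['ee_pos'],1),np.round(s['ee_rot'],2))
for n in sys.argv[2:] or NAMES:
    print(n,[(np.round(d['point']).tolist(),round(d['p'],2),np.round(wproj(cam,d['point'])).tolist()) for d in models.search_frame(n,'wrist')])
E
python3 look.py w1
```

```text
time_s: 2.35
ee_pos: [342.5, -155.4, 321.6]
ee_rot: [180.0, -0.1, -0.0]
force: [1.5, -0.5, 0.3]
gripper_width: 91.4
gripper_force: 0.0
time_s: 2.72
ee_pos: [371.3, -157.2, 320.7]
ee_rot: [-180.0, 0.1, -0.0]
force: [-0.2, 0.1, -0.0]
gripper_width: 91.2
gripper_force: 0.0
2.775 [ 371.2 -157.4  320.7] [-1.8e+02  6.0e-02 -4.0e-02]
walnut_tray [([582.0, 1.0, 5.0], 0.88, [217.0, 23.0]), ([276.0, 279.0, 3.0], 0.82, [79.0, 217.0])]
blue_tray [([579.0, 213.0, -0.0], 0.64, [78.0, 26.0])]
red_tray [([585.0, -210.0, 6.0], 0.84, [360.0, 20.0])]
black_stopper [([457.0, -13.0, 48.0], 0.69, [225.0, 111.0])]
red_stopper [([459.0, 128.0, 34.0], 0.86, [134.0, 109.0]), ([583.0, -208.0, 4.0], 0.43, [359.0, 23.0])]
brass_ring [([457.0, -137.0, 37.0], 0.64, [311.0, 110.0]), ([545.0, -467.0, 67.0], 0.17, [562.0, 39.0])]
copper_ring [([411.0, -274.0, 32.0], 0.88, [400.0, 142.0])]
corkscrew [([431.0, 265.0, 13.0], 0.97, [60.0, 128.0])]
tumbler [([544.0, -466.0, 66.0], 0.93, [561.0, 41.0])]
```

```bash
python3 -m crank '-1 34 -40 0 0 0 0;-1 34 -40 0 0 0 0;-1 34 -40 0 0 0 0;-1 34 -40 0 0 0 0;-1 0 0 0 0 0 0;-1 0 0 0 0 0 0'
python3 look.py w2
python3 - <<'E'
import cv2
a=cv2.imread('pics/w1.png');cv2.imwrite('pics/w1c.png',cv2.resize(a[:250],None,fx=1.25,fy=1.25))
E
```

```text
time_s: 3.98
ee_pos: [507.6, 2.6, 320.7]
ee_rot: [180.0, 0.1, 0.0]
force: [-0.8, -0.3, 0.2]
gripper_width: 91.1
gripper_force: 0.0
4.025 [507.4   2.2 320.9] [ 1.7997e+02  3.0000e-02 -2.0000e-02]
walnut_tray [([626.0, -3.0, 6.0], 0.96, [328.0, 89.0]), ([201.0, 179.0, 6.0], 0.62, [235.0, 319.0])]
blue_tray [([616.0, 213.0, 2.0], 0.94, [192.0, 96.0]), ([430.0, 270.0, 16.0], 0.26, [169.0, 210.0])]
red_tray [([626.0, -213.0, 1.0], 0.57, [461.0, 89.0])]
black_stopper [([465.0, -3.0, 50.0], 0.57, [328.0, 196.0])]
red_stopper [([463.0, 134.0, 44.0], 0.56, [242.0, 196.0])]
brass_ring [([456.0, -140.0, 26.0], 0.96, [411.0, 197.0])]
copper_ring [([414.0, -268.0, 24.0], 0.56, [483.0, 221.0]), ([454.0, -138.0, 28.0], 0.53, [409.0, 199.0])]
corkscrew [([432.0, 269.0, 14.0], 0.66, [170.0, 209.0])]
tumbler [([540.0, -424.0, 53.0], 0.62, [611.0, 148.0])]
```

View pics/w2.png

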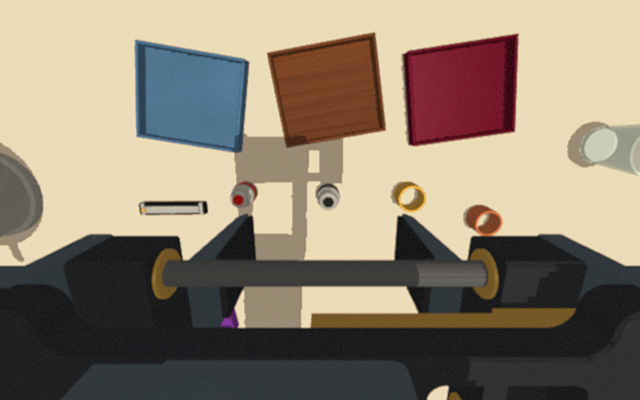

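View pics/w1.png

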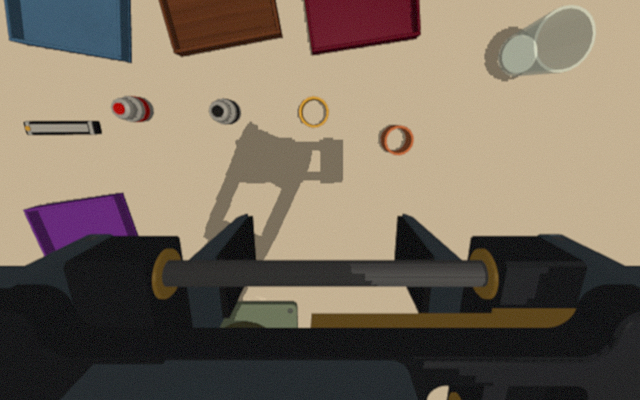

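Both wrist views show all five objects, the three trays and the shadows clearly. In w2 the tray rows are about 35–150 and the objects about 185–235. I'll fit silhouettes to both views for pose and height.

```bash
cat > fit.py <<'E'
import pickle
from h import *
from scipy.optimize import minimize
V=[(pickle.load(open(f+'.pkl','rb')),cv2.imread('pics/'+f+'.png')) for f in('w1','w2')]
def box(a,b,h): return np.array([[x,y,z] for x in(-a/2,a/2) for y in(-b/2,b/2) for z in(0,h)],float)
def cyl(r,h): t=np.linspace(0,2*np.pi,40); return np.vstack([np.c_[r*np.cos(t),r*np.sin(t),0*t+z] for z in(0,h)])
S=4
def hullmask(pts,o,sz):
    m=np.zeros(sz,np.uint8);h=cv2.convexHull(((pts-o+.5)*S-.5).astype(np.float32)*16).astype(np.int32)
    cv2.fillConvexPoly(m,h,1,shift=4);return m
def seg(im,uv,hsvr,r):
    h=cv2.cvtColor(im,cv2.COLOR_BGR2HSV).astype(int);m=np.zeros(h.shape[:2],bool)
    for lo,hi in hsvr: m|=((h>=lo)&(h<=hi)).all(2)
    m=m.astype(np.uint8);q=np.zeros_like(m);u,v=np.int32(uv);q[max(v-r,0):v+r,max(u-r,0):u+r]=1
    m=cv2.morphologyEx(m*q,cv2.MORPH_OPEN,np.ones((2,2)));n,l,st,_=cv2.connectedComponentsWithStats(m,connectivity=8)
    k=[i for i in range(1,n) if st[i,4]>6];return np.argwhere(np.isin(l,k))[:,::-1]
def fit(name,mod,x0,col,views,r,yaw=True):
    T=[]
    for i in views:
        cam,im=V[i];c=wproj(cam,x0[:3]);P=seg(im,c,col,r).astype(float)
        o=P.min(0)-12;sz=tuple(np.int32((P.max(0)-o+13)*S)[::-1])
        Q=np.vstack([P+d for d in([-.5,-.5],[.5,.5],[-.5,.5],[.5,-.5])])
        T.append((cam,o,sz,hullmask(Q,o,sz)))
    def cost(p):
        R=Ro.from_euler('z',p[3],degrees=True).as_matrix();X=mod@R.T+[p[0],p[1],p[2]];c=0
        for cam,o,sz,m in T:
            k=hullmask(np.array([wproj(cam,x) for x in X]),o,sz);c+=1-(k&m).sum()/(k|m).sum()
        return c/len(T)
    best=min((minimize(cost,[*x0[:3],y],method='Nelder-Mead',options=dict(initial_simplex=[[x0[0],x0[1],x0[2],y],[x0[0]+8,x0[1],x0[2],y],[x0[0],x0[1]+8,x0[2],y],[x0[0],x0[1],x0[2]+6,y],[x0[0],x0[1],x0[2],y+(6 if yaw else 0)]],xatol=.05,fatol=1e-4,maxiter=250)) for y in ([x0[3]] )),key=lambda b:b.fun)
    print(name,np.round(best.x,1),'1-IoU',round(best.fun,3))
tr=box(140,160,25)
if __name__=='__main__':
    fit('walnut',tr,[620,0,0,8],[((3,90,30),(18,255,180))],[1],75)
    fit('blue',tr,[615,212,0,-9],[((95,60,30),(120,255,255))],[1],75)
    fit('red',tr,[622,-210,0,7],[((165,100,20),(180,255,255)),((0,100,20),(2,255,160))],[1],75)
    fit('brass',cyl(23,35),[456,-138,0,0],[((16,130,60),(32,255,255))],[0,1],26,False)
    fit('copper',cyl(23,35),[414,-268,0,0],[((2,110,60),(15,255,255))],[0,1],26,False)
    fit('cork',box(22,115,18),[432,268,0,0],[((0,0,0),(180,255,85)),((0,0,130),(180,35,255))],[0,1],46)
    for n,col,g in(('redst',[((172,170,90),(180,255,255)),((0,170,90),(4,255,255))],(465,134,50)),('blackst',[((0,0,0),(180,255,70))],(465,-4,50))):
        c=[]
        for cam,im in V:
            P=seg(im,wproj(cam,g),col,9);n_,l,st,ce=cv2.connectedComponentsWithStats(cv2.drawContours(np.zeros((400,640),np.uint8),[P[:,None].astype(np.int32)],-1,1,1) if 0 else np.isin(np.arange(256000).reshape(400,640),P[:,1]*640+P[:,0]).astype(np.uint8))
            print(n,[(np.round(ce[i],1).tolist(),st[i].tolist()) for i in range(1,n_)])
E
python3 fit.py
```

```text
walnut [618.1  -4.4   0.7   9.7] 1-IoU 0.004
blue [609.8 210.2  -6.7  -9.1] 1-IoU 0.008
red [ 618.9 -210.7   -7.1    8.2] 1-IoU 0.005
brass [ 453.5 -142.    -1.9    0. ] 1-IoU 0.04
copper [ 411.3 -272.7    1.2    0. ] 1-IoU 0.041
cork [430.4 262.4   2.5   0.5] 1-IoU 0.472
redst [([119.3, 108.7], [114, 104, 11, 10, 90])]
redst [([238.8, 200.6], [235, 197, 9, 8, 65])]
blackst [([217.8, 110.2], [213, 106, 11, 8, 70])]
blackst [([329.0, 201.8], [325, 199, 9, 6, 48])]
```

Run:
```python
from fit import *
for n,a,b in(('redst',(119.3,108.7),(238.8,200.6)),('blackst',(217.8,110.2),(329,201.8)),('corkmid',(62,127.5),(173,208.3))):
    print(n,tri(wray(V[0][0],a),wray(V[1][0],b)), 'top view proj',)
# fixed-z tray fits: freeze z
import fit as F
def fitz(*a):
    mod=a[1];F.fit(*a)
import numpy as np
for n,x0,col in(('walnut',[618,-4,0,9.7],[((3,90,30),(18,255,180))]),('blue',[610,210,0,-9],[((95,60,30),(120,255,255))]),('red',[619,-210,0,8],[((165,100,20),(180,255,255)),((0,100,20),(2,255,160))])):
    cam,im=V[1];P=seg(im,wproj(cam,x0[:3]),col,75).astype(float);Q=np.vstack([P+d for d in([-.5,-.5],[.5,.5],[-.5,.5],[.5,-.5])])
    o=P.min(0)-12;sz=tuple(np.int32((P.max(0)-o+13)*S)[::-1]);m=hullmask(Q,o,sz)
    for z in(-4,0,4):
        def c(p):
            X=tr@Ro.from_euler('z',p[2],degrees=True).as_matrix().T+[p[0],p[1],z];k=hullmask(np.array([wproj(cam,x) for x in X]),o,sz);return 1-(k&m).sum()/(k|m).sum()
        b=minimize(c,[x0[0],x0[1],x0[3]],method='Nelder-Mead',options=dict(initial_simplex=[[x0[0],x0[1],x0[3]],[x0[0]+6,x0[1],x0[3]],[x0[0],x0[1]+6,x0[3]],[x0[0],x0[1],x0[3]+4]]));print(n,z,np.round(b.x,1),round(b.fun,3))
```

```text
redst (array([459.24063882, 135.64020177,  55.35192745]), np.float64(0.5611339884676027)) top view proj
blackst (array([457.0821151 ,  -4.50890542,  55.06623375]), np.float64(0.4624352717181148)) top view proj
corkmid (array([431.76982168, 265.58196486,   8.97439007]), np.float64(0.6127016033898128)) top view proj
walnut -4 [618.9  -4.6   9.7] 0.018
walnut 0 [618.1  -4.4   9.7] 0.005
walnut 4 [617.5  -4.8   9.8] 0.015
blue -4 [609.5 208.4  -9.2] 0.014
blue 0 [608.6 206.   -9.4] 0.029
blue 4 [607.6 203.8  -9.3] 0.045
red -4 [ 618.2 -209.     8.2] 0.013
red 0 [ 617.3 -206.8    8.1] 0.029
red 4 [ 616.3 -205.2    8.3] 0.044
```

```bash
cat > d.py <<'E'
import sys
from h import *
# usage: d.py [from x y z yaw | -] then targets x,y,z,yaw ... ; prints tool-axis deltas
s=env.state();p=np.array([*s['ee_pos'],s['ee_rot'][2]]);print('now',s['time_s'],np.round(p,1),'roll/pitch',np.round(s['ee_rot'][:2],2))
for a in sys.argv[1:]:
    t=np.array([float(v) for v in a.split(',')]);w=np.radians(t[3]);d=t[:3]-p[:3]
    print(a,'turn',round(-(t[3]-p[3]),1),'then shift',np.round([d[0]*np.cos(w)+d[1]*np.sin(w),d[0]*np.sin(w)-d[1]*np.cos(w),-d[2]],1));p=t
E
python3 -m crank '-1 0 0 15 0 0 -9.97;-1 0 0 15 0 0 -9.97;-1 0 0 15 0 0 -9.97;-1 0 0 15 0 0 -9.97;-1 0 0 15 0 0 -9.97;-1 0 0 15 0 0 -9.97;-1 0 0 15 0 0 -9.97;-1 0 0 15 0 0 -9.97;-1 0 0 15 0 0 -9.97;-1 0 0 15 0 0 -9.97'
python3 -m crank '-1 0 0 0 0 0 0;-1 0 0 0 0 0 0;-1 0 0 0 0 0 0'
python3 d.py 457,-4.5,100,99.7 457,-4.5,14,99.7
```

```text
time_s: 5.72
ee_pos: [508.1, 2.9, 170.5]
ee_rot: [180.0, 0.0, 100.0]
force: [-1.6, 0.6, -0.0]
gripper_width: 91.0
gripper_force: 0.0
time_s: 6.1
ee_pos: [508.5, 2.9, 171.7]
ee_rot: [179.9, 0.0, 99.6]
force: [-1.1, -0.4, -0.0]
gripper_width: 91.3
gripper_force: 0.0
now 6.1 [508.5   2.9 171.7  99.6] roll/pitch [1.7991e+02 2.0000e-02]
457,-4.5,100,99.7 turn -0.1 then shift [  1.4 -52.   71.7]
457,-4.5,14,99.7 turn -0.0 then shift [ 0.  0. 86.]
```

```bash
python3 -m crank '-1 1.4 -26 30 0 0 0;-1 0 -26 41 0 0 0;-1 0 0 0 0 0 0;-1 0 0 0 0 0 0' ; python3 look.py w3 black_stopper
```

```text
time_s: 6.6
ee_pos: [459.1, -4.5, 101.6]
ee_rot: [179.8, 0.1, 99.7]
force: [0.7, 0.7, 0.4]
gripper_width: 91.0
gripper_force: 0.0
6.65 [459.5  -4.5 101.8] [1.797e+02 6.000e-02 9.969e+01]
black_stopper [([453.0, 0.0, 52.0], 0.72, [318.0, 212.0])]
```

View pics/w3.png

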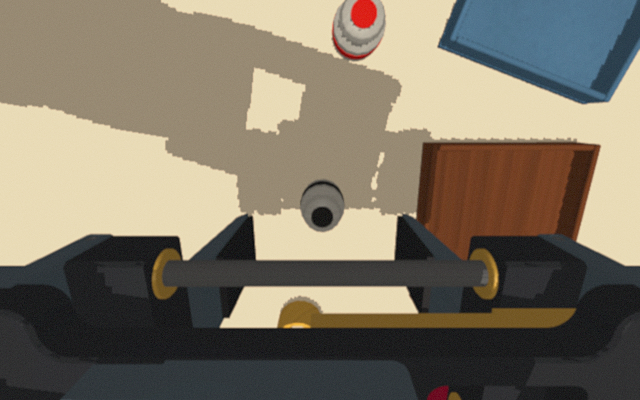

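The black disc sits at (322,216) between the fingers, almost centred. Now I'll descend and grip.

```bash
python3 - <<'E'
from h import *; import pickle
print(wat(pickle.load(open('w3.pkl','rb')),(322,216.5),55))
E
python3 -m crank '-1 0 -2 44 0 0 0;-1 0 0 30 0 0 0;-1 0 0 13.5 0 0 0;-1 0 0 0 0 0 0;-1 0 0 0 0 0 0' 20 && python3 d.py
```

```text
[456.54315289  -1.98616665  55.        ]
time_s: 7.32
ee_pos: [455.8, -4.8, 13.4]
ee_rot: [179.9, 0.0, 99.7]
force: [-0.0, -0.5, 0.3]
gripper_width: 91.2
gripper_force: 0.0
now 7.325 [455.8  -4.8  13.4  99.7] roll/pitch [1.7987e+02 3.0000e-02]
```

```bash
python3 -m crank '1 0 0 0 0 0 0;1 0 0 0 0 0 0;1 0 0 0 0 0 0;1 0 0 0 0 0 0;1 0 0 0 0 0 0;1 0 0 0 0 0 0;1 0 0 0 0 0 0' 20 
python3 -m crank '1 0 0 -30 0 0 0;1 0 0 -30 0 0 0;1 0 0 0 0 0 0;1 0 0 0 0 0 0'; python3 d.py 624,-39,74,99.7 624,-39,20,99.7
```

```text
time_s: 8.2
ee_pos: [454.7, -4.8, 12.5]
ee_rot: [180.0, 0.0, 99.7]
force: [-0.5, 0.4, 0.5]
gripper_width: 37.5
gripper_force: 20.0
time_s: 8.7
ee_pos: [453.8, -4.8, 71.7]
ee_rot: [-179.9, -0.0, 99.7]
force: [-0.3, 0.7, -2.0]
gripper_width: 37.3
gripper_force: 20.0
now 8.7 [453.8  -4.8  71.7  99.7] roll/pitch [-1.7991e+02 -1.0000e-02]
624,-39,74,99.7 turn 0.0 then shift [-62.4 162.   -2.3]
624,-39,20,99.7 turn -0.0 then shift [ 0.  0. 54.]
```

```bash
python3 -m crank '1 -15.6 40.5 -1 0 0 0;1 -15.6 40.5 -1 0 0 0;1 -15.6 40.5 0 0 0 0;1 -15.6 40.5 0 0 0 0;1 0 0 0 0 0 0;1 0 0 0 0 0 0;1 0 0 0 0 0 0'; python3 d.py 624,-39,18,99.7
```

```text
time_s: 9.57
ee_pos: [623.1, -38.7, 73.7]
ee_rot: [-179.9, -0.0, 99.7]
force: [-0.4, 0.1, -1.1]
gripper_width: 37.3
gripper_force: 20.0
now 9.575 [623.1 -38.7  73.7  99.7] roll/pitch [-1.7986e+02 -3.0000e-02]
624,-39,18,99.7 turn 0.0 then shift [-0.5  0.8 55.7]
```

```bash
python3 -m crank '1 0 0 32 0 0 0;1 0 0 18 0 0 0;1 0 0 0 0 0 0;1 0 0 3 0 0 0;1 0 0 1.5 0 0 0;1 0 0 0 0 0 0;1 0 0 0 0 0 0'
```

```text
time_s: 10.45
ee_pos: [625.0, -39.0, 20.3]
ee_rot: [180.0, 0.0, 99.7]
force: [-0.7, -0.2, -1.2]
gripper_width: 37.1
gripper_force: 20.0
```

```bash
python3 -m crank '1 0 0 1.3 0 0 0;1 0 0 0 0 0 0;1 0 0 1 0 0 0;1 0 0 0 0 0 0;1 0 0 0 0 0 0'
```

```text
time_s: 11.08
ee_pos: [624.8, -39.0, 17.6]
ee_rot: [-180.0, 0.0, 99.7]
force: [-0.2, -0.1, -0.6]
gripper_width: 37.2
gripper_force: 20.0
```

```bash
python3 -m crank '-0.4 0 0 0 0 0 0;-0.4 0 0 0 0 0 0;-0.4 0 0 0 0 0 0;-0.4 0 0 0 0 0 0;-0.4 0 0 -40 0 0 0;-1 0 0 -50 0 0 0;-1 0 0 0 0 0 0;-1 0 0 0 0 0 0'; python3 d.py 459,135.6,108,99.7
```

```text
time_s: 12.08
ee_pos: [624.2, -39.0, 107.2]
ee_rot: [-180.0, -0.0, 99.7]
force: [-0.1, -0.5, -0.4]
gripper_width: 89.7
gripper_force: 0.0
now 12.075 [624.2 -39.  107.2  99.7] roll/pitch [-1.7995e+02 -1.0000e-02]
459,135.6,108,99.7 turn 0.0 then shift [ 199.9 -133.4   -0.8]
```

```bash
python3 -m crank '-1 40 -26.7 0 0 0 0;-1 40 -26.7 0 0 0 0;-1 40 -26.7 0 0 0 0;-1 40 -26.7 0 0 0 0;-1 40 -26.6 0 0 0 0;-1 0 0 0 0 0 0;-1 0 0 0 0 0 0;-1 0 0 0 0 0 0'; python3 look.py w4 red_stopper
python3 - <<'E'
from h import *; import pickle
from fit import seg
c=pickle.load(open('w4.pkl','rb'));P=seg(cv2.imread('pics/w4.png'),(322,216),[((172,170,90),(180,255,255)),((0,170,90),(4,255,255))],40)
m=np.zeros((400,640),np.uint8);m[P[:,1],P[:,0]]=1
_,_,st,ce=cv2.connectedComponentsWithStats(m)
for s,e in zip(st[1:],ce[1:]): print(s,e,wat(c,e,55))
E
python3 d.py 459,135.6,14,99.7
```

```text
time_s: 13.08
ee_pos: [460.2, 134.9, 107.2]
ee_rot: [-180.0, 0.0, 99.6]
force: [0.4, -0.3, 0.0]
gripper_width: 91.3
gripper_force: 0.0
13.125 [460.2 134.9 107.2] [-1.7998e+02  1.0000e-02  9.9630e+01]
red_stopper [([459.0, 143.0, 46.0], 0.74, [325.0, 205.0])]
[314 180  24   6  51] [325.7254902  182.17647059] [456.03773461 163.16468542  55.        ]
[317 205  20  19 303] [326.41914191 214.16171617] [460.86957637 137.98031215  55.        ]
now 13.175 [460.2 134.9 107.3  99.6] roll/pitch [-1.7998e+02  1.0000e-02]
459,135.6,14,99.7 turn -0.1 then shift [ 0.9 -1.  93.3]
```

```bash
python3 -m crank '-1 1.8 0 44 0 0 0;-1 0 0 36 0 0 0;-1 0 0 13 0 0 0;-1 0 0 0 0 0 0;1 0 0 0 0 0 0;1 0 0 0 0 0 0;1 0 0 0 0 0 0;1 0 0 0 0 0 0;1 0 0 0 0 0 0;1 0 0 0 0 0 0' 20
python3 -m crank '1 0 0 0 0 0 0;1 0 0 -30 0 0 0;1 0 0 -30 0 0 0;1 0 0 0 0 0 0;1 0 0 0 0 0 0'; python3 d.py 612,30,75,99.7
```

```text
time_s: 14.42
ee_pos: [459.4, 137.4, 14.7]
ee_rot: [180.0, 0.0, 99.7]
force: [-0.5, 0.3, 0.4]
gripper_width: 37.4
gripper_force: 20.0
time_s: 15.05
ee_pos: [458.4, 137.2, 73.8]
ee_rot: [-179.9, 0.0, 99.7]
force: [-0.3, 0.3, -0.9]
gripper_width: 37.9
gripper_force: 20.0
now 15.05 [458.4 137.2  73.8  99.7] roll/pitch [-1.799e+02  2.000e-02]
612,30,75,99.7 turn 0.0 then shift [-131.5  133.3   -1.2]
```

```bash
python3 -m crank '1 -26.3 26.7 0 0 0 0;1 -26.3 26.7 0 0 0 0;1 -26.3 26.7 0 0 0 0;1 -26.3 26.6 0 0 0 0;1 -26.3 26.6 0 0 0 0;1 0 0 0 0 0 0;1 0 0 30 0 0 0;1 0 0 18 0 0 0;1 0 0 2 0 0 0;1 0 0 0 0 0 0';python3 -m crank '1 0 0 1 0 0 0;1 0 0 0 0 0 0;1 0 0 0 0 0 0'
```

```text
time_s: 16.3
ee_pos: [612.4, 30.6, 24.4]
ee_rot: [-180.0, -0.0, 99.7]
force: [-0.4, 0.0, -1.3]
gripper_width: 37.6
gripper_force: 20.0
time_s: 16.68
ee_pos: [613.0, 30.3, 24.1]
ee_rot: [180.0, 0.0, 99.7]
force: [-0.0, 0.5, -1.1]
gripper_width: 37.1
gripper_force: 20.0
```

```bash
python3 -m crank '1 0 0 2.5 0 0 0;1 0 0 1 0 0 0;1 0 0 0 0 0 0;1 0 0 0 0 0 0'; python3 -m crank '1 0 0 1 0 0 0;1 0 0 0 0 0 0;1 0 0 0 0 0 0'
```

```text
time_s: 17.18
ee_pos: [612.8, 30.2, 20.1]
ee_rot: [-180.0, 0.0, 99.7]
force: [-0.8, -0.2, -0.6]
gripper_width: 37.4
gripper_force: 20.0
time_s: 17.55
ee_pos: [612.9, 30.3, 19.7]
ee_rot: [180.0, 0.0, 99.7]
force: [-1.1, 0.9, 4.9]
gripper_width: 37.7
gripper_force: 20.0
```

```bash
python3 -m crank '-0.4 0 0 0 0 0 0;-0.4 0 0 0 0 0 0;-0.4 0 0 0 0 0 0;-0.4 0 0 0 0 0 0;-0.4 0 0 -40 0 0 0;-1 0 0 -50 0 0 0;-1 0 0 0 0 0 9.55;-1 0 0 0 0 0 9.55;-1 0 0 0 0 0 0;-1 0 0 0 0 0 0'; python3 d.py 453.5,-141,107,80.6
```

```text
time_s: 18.8
ee_pos: [612.7, 30.3, 108.9]
ee_rot: [-180.0, 0.0, 80.7]
force: [-0.4, 0.6, 0.4]
gripper_width: 91.2
gripper_force: 0.0
now 18.8 [612.7  30.3 108.9  80.7] roll/pitch [-1.7998e+02  1.0000e-02]
453.5,-141,107,80.6 turn 0.1 then shift [-195.  -129.1    1.9]
```

```bash
python3 -m crank '-1 -39 -25.8 0 0 0 0;-1 -39 -25.8 0 0 0 0;-1 -39 -25.8 0 0 0 0;-1 -39 -25.8 0 0 0 0;-1 -39 -25.8 2 0 0 0;-1 0 0 0 0 0 0;-1 0 0 0 0 0 0;-1 0 0 0 0 0 0'; python3 look.py w5 brass_ring black_stopper red_stopper
```

```text
time_s: 19.8
ee_pos: [454.7, -140.5, 107.2]
ee_rot: [180.0, 0.0, 80.7]
force: [-0.3, -0.1, -1.3]
gripper_width: 91.6
gripper_force: 0.0
19.85 [ 454.6 -140.5  107.1] [179.98   0.    80.71]
brass_ring [([456.0, -144.0, 30.0], 0.82, [327.0, 211.0])]
black_stopper [([615.0, -41.0, 43.0], 0.96, [525.0, 47.0])]
red_stopper [([608.0, -45.0, 7.0], 0.26, [488.0, 63.0])]
```

View pics/w5.png

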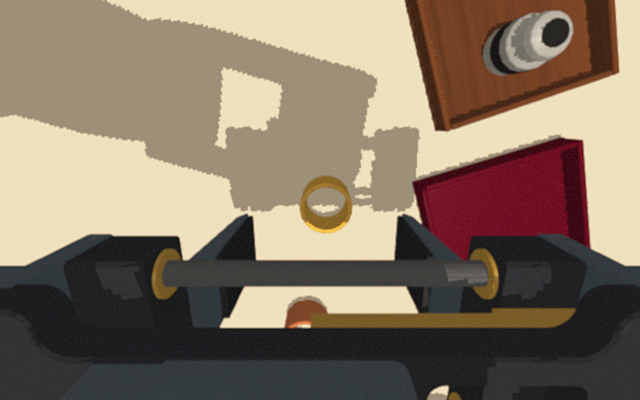

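The black stopper stands upright in the walnut tray (about 530,45). The brass ring at (326,205) is centred between the fingers.

```bash
cat > fit1.py <<'E'
import sys,pickle,fit
f,n,x,y=sys.argv[1:5];fit.V=[(pickle.load(open(f+'.pkl','rb')),fit.cv2.imread('pics/'+f+'.png'))]
col={'brass':[((16,130,60),(32,255,255))],'copper':[((2,110,60),(15,255,255))]}[n]
for z in(0,):fit.fit(n,fit.cyl(23,35),[float(x),float(y),z,0],col,[0],45,False)
E
python3 fit1.py w5 brass 455 -142; python3 d.py 454.5,-142,14,80.6
```

```text
brass [ 456.  -142.8   -5.9    0. ] 1-IoU 0.015
now 20.0 [ 454.2 -140.6  107.1   80.7] roll/pitch [180.   0.]
454.5,-142,14,80.6 turn 0.1 then shift [-1.4  0.5 93.1]
```

```bash
python3 -m crank '-1 -1.5 0.7 44 0 0 0;-1 0 0 36 0 0 0;-1 0 0 13 0 0 0;-1 0 0 0 0 0 0;1 0 0 0 0 0 0;1 0 0 0 0 0 0;1 0 0 0 0 0 0;1 0 0 0 0 0 0;1 0 0 0 0 0 0;1 0 0 0 0 0 0' 15
python3 -m crank '1 0 0 0 0 0 0;1 0 0 -30 0 0 0;1 0 0 -40 0 0 0;1 0 0 0 0 0 0;1 0 0 0 0 0 0'; python3 d.py 615,243,85,80.6
```

```text
time_s: 21.25
ee_pos: [454.3, -142.7, 14.3]
ee_rot: [180.0, 0.0, 80.6]
force: [-0.3, 0.1, 1.8]
gripper_width: 46.1
gripper_force: 15.0
time_s: 21.88
ee_pos: [453.5, -142.4, 83.5]
ee_rot: [-179.9, -0.0, 80.6]
force: [0.4, 0.7, -1.1]
gripper_width: 45.9
gripper_force: 15.0
now 21.875 [ 453.5 -142.4   83.5   80.6] roll/pitch [-1.7992e+02 -1.0000e-02]
615,243,85,80.6 turn 0.0 then shift [406.6  96.4  -1.5]
```

```bash
python3 -m crank '1 50.8 12 0 0 0 0;1 50.8 12 0 0 0 0;1 50.8 12 0 0 0 0;1 50.8 12 0 0 0 0;1 50.8 12 0 0 0 0;1 50.8 12 0 0 0 0;1 50.8 12 0 0 0 0;1 50.8 12 0 0 0 0;1 0 0 0 0 0 0;1 0 0 0 0 0 0';python3 -m crank '1 0 0 0 0 0 0'; python3 d.py 615,243,20,80.6
```

```text
time_s: 23.12
ee_pos: [613.8, 241.9, 82.1]
ee_rot: [-179.8, 0.2, 80.6]
force: [-0.9, -0.2, -0.8]
gripper_width: 45.9
gripper_force: 15.0
time_s: 23.25
ee_pos: [614.3, 241.2, 83.3]
ee_rot: [-179.9, 0.1, 80.5]
force: [0.7, -0.4, -1.3]
gripper_width: 45.8
gripper_force: 15.0
now 23.25 [614.3 241.2  83.3  80.5] roll/pitch [-1.7989e+02  8.0000e-02]
615,243,20,80.6 turn -0.1 then shift [ 1.9  0.4 63.3]
```

```bash
python3 -m crank '1 0 0 35 0 0 0;1 0 0 22 0 0 0;1 0 0 3 0 0 0;1 0 0 0 0 0 0;1 0 0 0 0 0 0';python3 -m crank '1 0 0 2 0 0 0;1 0 0 0 0 0 0;1 0 0 0 0 0 0'
```

```text
time_s: 23.88
ee_pos: [616.0, 242.6, 25.5]
ee_rot: [179.9, -0.1, 80.6]
force: [-0.6, -0.1, -0.4]
gripper_width: 46.0
gripper_force: 15.0
time_s: 24.25
ee_pos: [615.2, 242.7, 22.2]
ee_rot: [180.0, 0.0, 80.6]
force: [1.7, 0.5, 0.4]
gripper_width: 45.9
gripper_force: 15.0
```

```bash
python3 -m crank '1 0 0 1.5 0 0 0;1 0 0 0 0 0 0;1 0 0 1 0 0 0;1 0 0 0 0 0 0;1 0 0 0 0 0 0'
```

```text
time_s: 24.88
ee_pos: [615.2, 242.6, 19.6]
ee_rot: [180.0, 0.0, 80.6]
force: [-0.2, -0.1, -1.2]
gripper_width: 46.0
gripper_force: 15.0
```

```bash
python3 -m crank '1 0 0 0.8 0 0 0;1 0 0 0 0 0 0;-0.5 0 0 0 0 0 0;-0.5 0 0 0 0 0 0;-0.5 0 0 0 0 0 0;-0.5 0 0 -40 0 0 0;-1 0 0 -50 0 0 0;-1 0 0 0 0 0 0;-1 0 0 0 0 0 0'; python3 d.py 412,-271,108,80.6
```

```text
time_s: 26.0
ee_pos: [614.7, 242.4, 108.4]
ee_rot: [-180.0, 0.0, 80.6]
force: [-0.5, 0.4, -0.2]
gripper_width: 90.9
gripper_force: 0.0
now 26.0 [614.7 242.4 108.4  80.6] roll/pitch [-1.7996e+02  3.0000e-02]
412,-271,108,80.6 turn 0.0 then shift [-5.396e+02 -1.162e+02  4.000e-01]
```

```bash
python3 -m crank '-1 -54 -11.6 0 0 0 0;-1 -54 -11.6 0 0 0 0;-1 -54 -11.6 0 0 0 0;-1 -54 -11.6 0 0 0 0;-1 -54 -11.6 0 0 0 0;-1 -54 -11.6 0 0 0 0;-1 -54 -11.6 0 0 0 0;-1 -54 -11.6 0 0 0 0;-1 -54 -11.6 0 0 0 0;-1 -54 -11.6 0 0 0 0';python3 -m crank '-1 0 0 0 0 0 0;-1 0 0 0 0 0 0;-1 0 0 0 0 0 0;-1 0 0 0 0 0 0'; python3 look.py w6 copper_ring; python3 fit1.py w6 copper 412 -271; python3 d.py 412,-271,14,80.6
```

```text
time_s: 27.25
ee_pos: [410.9, -272.2, 107.4]
ee_rot: [-179.8, -0.1, 80.6]
force: [0.2, 0.2, -0.7]
gripper_width: 91.1
gripper_force: 0.0
time_s: 27.75
ee_pos: [413.1, -270.0, 108.7]
ee_rot: [-180.0, -0.0, 80.7]
force: [0.0, 0.1, 0.4]
gripper_width: 91.2
gripper_force: 0.0
27.8 [ 413.1 -270.2  108.8] [-179.99   -0.     80.72]
copper_ring [([414.0, -276.0, 30.0], 0.91, [327.0, 213.0])]
copper [ 414.  -273.4   -4.     0. ] 1-IoU 0.009
now 27.85 [ 413.  -270.4  108.8   80.7] roll/pitch [-180.    0.]
412,-271,14,80.6 turn 0.1 then shift [-0.8 -0.9 94.8]
```

```bash
python3 -m crank '-1 -2 0.3 45 0 0 0;-1 0 0 36 0 0 0;-1 0 0 13.5 0 0 0;-1 0 0 0 0 0 0;1 0 0 0 0 0 0;1 0 0 0 0 0 0;1 0 0 0 0 0 0;1 0 0 0 0 0 0;1 0 0 0 0 0 0;1 0 0 0 0 0 0' 15
python3 -m crank '1 0 0 0 0 0 0;1 0 0 -30 0 0 0;1 0 0 -40 0 0 0;1 0 0 0 0 0 0;1 0 0 0 0 0 0'; python3 d.py 604,174,85,80.6
```

```text
time_s: 29.1
ee_pos: [412.7, -273.3, 14.5]
ee_rot: [180.0, 0.0, 80.6]
force: [-0.5, 1.4, 2.1]
gripper_width: 44.3
gripper_force: 15.0
time_s: 29.72
ee_pos: [412.0, -272.8, 83.6]
ee_rot: [-179.9, -0.0, 80.6]
force: [-0.7, 0.3, -0.7]
gripper_width: 44.6
gripper_force: 15.0
now 29.725 [ 412.  -272.8   83.6   80.6] roll/pitch [-1.7992e+02 -3.0000e-02]
604,174,85,80.6 turn 0.0 then shift [472.1 116.5  -1.4]
```

```bash
python3 look.py w7 copper_ring
```

```text
29.775 [ 411.7 -272.6   83.2] [-1.7986e+02 -6.0000e-02  8.0610e+01]
copper_ring [([412.0, -254.0, 97.0], 0.73, [319.0, 226.0])]
```

View pics/w7.png

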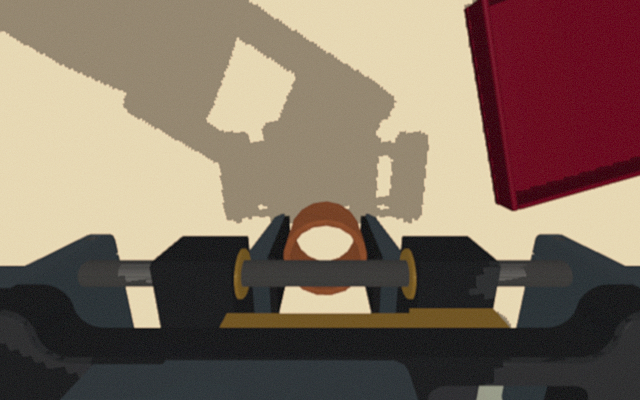

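The copper ring is held between the pads at cols 284–367, apparently upright. I'll compare it with its expected outline, because the width reads 1.5 mm under nominal.

Run:
```python
from h import *; import pickle
K,W=cam=pickle.load(open('w7.pkl','rb'))
im=cv2.imread('pics/w7.png');h=cv2.cvtColor(im,cv2.COLOR_BGR2HSV);t=np.linspace(0,2*np.pi,80)
for dx in(0,-3,3):
  for z in(83.2+20.5,83.2-14.5):
    for r in(23,19):
      P=np.array([wproj(cam,[411.7+r*np.cos(a)+.16*dx,-272.6+r*np.sin(a)+dx,z]) for a in t]);print(dx,z,r,P.min(0).round(1),P.max(0).round(1))
      if dx==0 : cv2.polylines(im,[np.int32(P.round())],1,(255,0,255) if z>90 else (0,255,0),1)
cv2.imwrite('pics/w7o.png',cv2.resize(im[190:310,250:400],None,fx=4,fy=4,interpolation=0))
```

```text
0 103.7 23 [281.8 222.6] [366.8 299.4]
0 103.7 19 [289.2 229.8] [359.4 293.2]
0 68.7 23 [289.6 203.2] [359.4 267.8]
0 68.7 19 [295.7 209.1] [353.3 262.5]
-3 103.7 23 [282.  228.1] [366.6 304. ]
-3 103.7 19 [289.4 235.2] [359.3 297.9]
-3 68.7 23 [289.8 207.7] [359.2 271.8]
-3 68.7 19 [295.8 213.6] [353.2 266.5]
3 103.7 23 [281.5 217.1] [367.  294.7]
3 103.7 19 [289.  224.3] [359.6 288.4]
3 68.7 23 [289.4 198.6] [359.5 263.8]
3 68.7 19 [295.5 204.6] [353.4 258.4]
```

View pics/w7o.png

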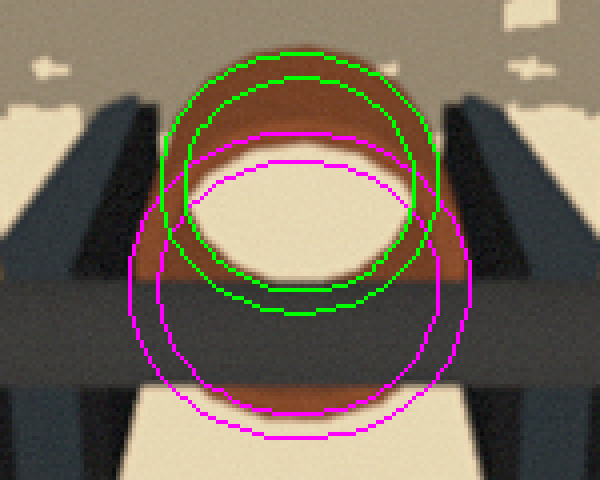

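```bash
python3 -m crank '1 52.4 12.9 0 0 0 0;1 52.4 12.9 0 0 0 0;1 52.4 12.9 0 0 0 0;1 52.4 12.9 0 0 0 0;1 52.4 12.9 0 0 0 0;1 52.4 12.9 0 0 0 0;1 52.4 12.9 0 0 0 0;1 52.4 12.9 0 0 0 0;1 52.4 12.9 0 0 0 0;1 0 0 0 0 0 0';python3 -m crank '1 0 0 0 0 0 0;1 0 0 0 0 0 0'; python3 d.py 604,172,20,80.6
```

```text
time_s: 31.08
ee_pos: [604.7, 176.4, 82.5]
ee_rot: [-179.9, -0.0, 80.8]
force: [-1.7, -1.4, -1.9]
gripper_width: 44.9
gripper_force: 15.0
time_s: 31.32
ee_pos: [603.3, 171.7, 83.7]
ee_rot: [-179.9, 0.1, 80.5]
force: [-0.8, -0.2, -0.7]
gripper_width: 44.5
gripper_force: 15.0
now 31.325 [603.3 171.7  83.7  80.5] roll/pitch [-1.7991e+02  6.0000e-02]
604,172,20,80.6 turn -0.1 then shift [ 0.4  0.7 63.7]
```

```bash
python3 -m crank '1 0 0 35 0 0 0;1 0 0 22 0 0 0;1 0 0 3 0 0 0;1 0 0 0 0 0 0;1 0 0 1.5 0 0 0;1 0 0 0 0 0 0;1 0 0 0 0 0 0';python3 -m crank '1 0 0 1.5 0 0 0;1 0 0 0 0 0 0;1 0 0 0 0 0 0'
```

```text
time_s: 32.2
ee_pos: [604.3, 173.2, 23.3]
ee_rot: [180.0, -0.0, 80.6]
force: [-0.3, -0.3, -1.0]
gripper_width: 44.9
gripper_force: 15.0
time_s: 32.58
ee_pos: [604.1, 173.1, 21.2]
ee_rot: [-180.0, 0.0, 80.6]
force: [0.1, 0.7, -0.8]
gripper_width: 44.6
gripper_force: 15.0
```

```bash
python3 -m crank '1 0 0 1.5 0 0 0;1 0 0 0.7 0 0 0;1 0 0 0 0 0 0;-0.5 0 0 0 0 0 0;-0.5 0 0 0 0 0 0;-0.5 0 0 0 0 0 0;-0.5 0 0 -40 0 0 0;-1 0 0 -50 0 0 0;-1 0 0 0 0 0 -9.4;-1 0 0 0 0 0 0';python3 -m crank '-1 0 0 0 0 0 0'; python3 d.py 430,250,150,90
```

```text
time_s: 33.83
ee_pos: [604.1, 173.1, 109.5]
ee_rot: [180.0, -0.0, 89.9]
force: [-0.9, -0.2, -0.8]
gripper_width: 91.2
gripper_force: 0.0
time_s: 33.95
ee_pos: [603.5, 172.9, 108.2]
ee_rot: [-179.9, 0.0, 89.9]
force: [0.6, -0.6, 0.4]
gripper_width: 91.2
gripper_force: 0.0
now 33.95 [603.5 172.9 108.2  89.9] roll/pitch [-1.799e+02  3.000e-02]
430,250,150,90 turn -0.1 then shift [  77.1 -173.5  -41.8]
```

```bash
python3 -m crank '-1 17 -43.4 -20 0 0 0;-1 17 -43.4 -20 0 0 0;-1 17 -43.4 -20 0 0 0;-1 17 -43.4 -20 0 0 0;-1 0 0 0 0 0 0;-1 0 0 0 0 0 0;-1 0 0 0 0 0 0'; python3 look.py w8 corkscrew brass_ring copper_ring
```

```text
time_s: 34.83
ee_pos: [431.1, 240.6, 188.2]
ee_rot: [-179.9, 0.1, 89.9]
force: [0.5, 0.6, -0.3]
gripper_width: 91.0
gripper_force: 0.0
34.875 [431.1 240.6 188.2] [-1.7993e+02  6.0000e-02  8.9930e+01]
corkscrew [([428.0, 275.0, 13.0], 0.95, [322.0, 154.0])]
brass_ring [([614.0, 245.0, 30.0], 0.66, [485.0, 182.0])]
copper_ring [([592.0, 187.0, 28.0], 0.82, [459.0, 229.0]), ([431.0, 274.0, 14.0], 0.73, [325.0, 155.0])]
```

View pics/w8.png

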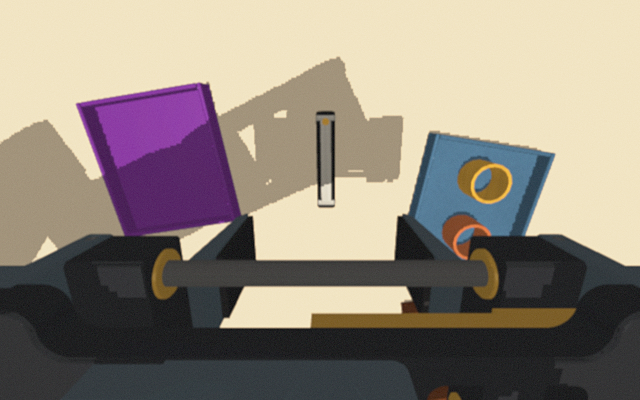

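Both rings stand upright in the blue tray, at (491,183) and (471,240). The corkscrew runs from (325.5,112) to (326,207), almost exactly along y.

```bash
python3 - <<'E'
from h import *; import pickle
c=pickle.load(open('w8.pkl','rb'))
a,b=wat(c,(325.3,112),14),wat(c,(326,207),14)
print(a,b,(a+b)/2,np.linalg.norm(a-b),'yaw',np.degrees(np.arctan2(-(a-b)[0],(a-b)[1])))
E
python3 d.py 431,264,60,90.2
```

```text
[431.50970083 322.34839454  14.        ] [432.19686114 210.56372539  14.        ] [431.85328098 266.45605997  14.        ] 111.7867811777632 yaw 0.3522029449540568
now 35.025 [430.9 240.7 188.5  89.9] roll/pitch [-1.7995e+02  4.0000e-02]
431,264,60,90.2 turn -0.3 then shift [ 23.3   0.2 128.5]
```

```bash
python3 -m crank '-1 12 0.5 45 0 0 -0.3;-1 12.5 0 50 0 0 0;-1 0 0 45 0 0 0;-1 0 0 25 0 0 0;-1 0 0 8 0 0 0;-1 0 0 0 0 0 0;-1 0 0 0 0 0 0' 20; python3 d.py 431.5,265.5,12.5,90.2
```

```text
time_s: 35.9
ee_pos: [431.9, 266.0, 17.2]
ee_rot: [179.9, -0.1, 90.3]
force: [0.8, 0.1, -0.1]
gripper_width: 91.1
gripper_force: 0.0
now 35.9 [431.9 266.   17.2  90.3] roll/pitch [ 1.7987e+02 -7.0000e-02]
431.5,265.5,12.5,90.2 turn 0.1 then shift [-0.5 -0.4  4.7]
```

```bash
python3 -m crank '-1 0 0 4 0 0 0;1 0 0 0 0 0 0;1 0 0 0 0 0 0;1 0 0 0 0 0 0;1 0 0 0 0 0 0;1 0 0 0 0 0 0;1 0 0 0 0 0 0;1 0 0 0 0 0 0;1 0 0 0 0 0 0' 25; python3 -m crank '1 0 0 -40 0 0 0;1 0 0 -40 0 0 0;1 0 0 0 0 0 -7.9;1 0 0 0 0 0 0;1 0 0 0 0 0 0;1 0 0 0 0 0 0'; python3 d.py 619,-209,94,98.1
```

```text
time_s: 37.02
ee_pos: [431.0, 265.6, 12.1]
ee_rot: [180.0, 0.0, 90.3]
force: [-0.8, 0.3, 0.0]
gripper_width: 21.9
gripper_force: 25.0
time_s: 37.78
ee_pos: [430.5, 265.4, 91.5]
ee_rot: [-179.9, 0.0, 98.2]
force: [-0.1, -0.2, -0.5]
gripper_width: 21.4
gripper_force: 25.0
now 37.775 [430.5 265.4  91.5  98.2] roll/pitch [-1.7992e+02  4.0000e-02]
619,-209,94,98.1 turn 0.1 then shift [-496.2  119.7   -2.5]
```

```bash
python3 -m crank '1 -49.6 12 0 0 0 0;1 -49.6 12 0 0 0 0;1 -49.6 12 0 0 0 0;1 -49.6 12 0 0 0 0;1 -49.6 12 0 0 0 0;1 -49.6 12 0 0 0 0;1 -49.6 12 0 0 0 0;1 -49.6 12 0 0 0 0;1 -49.6 12 0 0 0 0;1 -49.6 12 0 0 0 0';python3 -m crank '1 0 0 0 0 0 0;1 0 0 0 0 0 0;1 0 0 0 0 0 0;1 0 0 0 0 0 0'; python3 d.py 618.5,-209,18,98.1; python3 look.py w9 red_tray corkscrew
```

```text
time_s: 39.02
ee_pos: [620.8, -209.8, 91.4]
ee_rot: [-180.0, -0.0, 98.2]
force: [0.7, 1.3, -1.0]
gripper_width: 21.9
gripper_force: 25.0
time_s: 39.52
ee_pos: [620.3, -207.0, 92.3]
ee_rot: [-180.0, -0.0, 98.3]
force: [-0.2, 0.2, -0.5]
gripper_width: 21.6
gripper_force: 25.0
now 39.525 [ 620.3 -207.    92.3   98.3] roll/pitch [-1.7999e+02 -1.0000e-02]
618.5,-209,18,98.1 turn 0.2 then shift [-1.7 -2.1 74.3]
39.575 [ 620.4 -207.2   92.4] [180.     0.    98.28]
red_tray [([614.0, -174.0, 1.0], 0.88, [323.0, 168.0])]
corkscrew [([616.0, -180.0, 95.0], 0.74, [325.0, 206.0])]
```

View pics/w9.png

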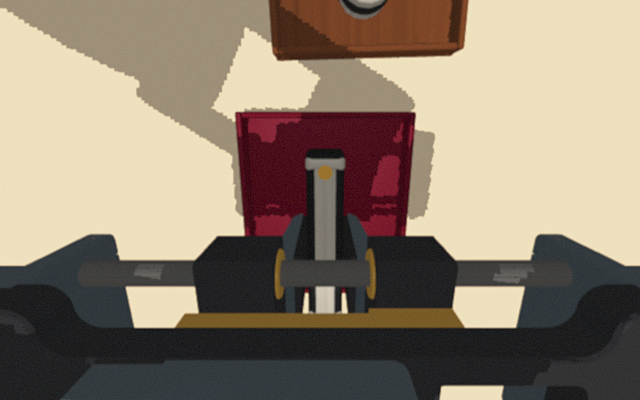

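The corkscrew is aligned with the burgundy tray and laterally centred (tray far edge cols 236–415, corkscrew col 325).

```bash
python3 - <<'E'
from h import *; import pickle
c=pickle.load(open('w9.pkl','rb'))
e=wat(c,(325.5,112),25);w=np.radians(98.2);print(e,'tray centre',e-80*np.array([np.cos(w),np.sin(w),0]))
E
python3 -m crank '1 -1 0 40 0 0 0;1 0 0 25 0 0 0;1 0 0 4 0 0 0;1 0 0 0 0 0 0;1 0 0 0 0 0 0'
```

```text
[ 609.23825586 -127.91547928   25.        ] tray centre [ 620.64857056 -207.09757775   25.        ]
time_s: 40.3
ee_pos: [621.7, -209.5, 24.6]
ee_rot: [179.9, 0.1, 98.2]
force: [0.5, -0.6, -1.0]
gripper_width: 21.7
gripper_force: 25.0
```

```bash
python3 -m crank '1 0 0 4 0 0 0;1 0 0 1 0 0 0;1 0 0 0 0 0 0;1 0 0 0 0 0 0';python3 -m crank '1 0 0 1 0 0 0;1 0 0 0 0 0 0;1 0 0 0 0 0 0'
```

```text
time_s: 40.8
ee_pos: [620.7, -209.2, 18.2]
ee_rot: [180.0, 0.0, 98.2]
force: [-0.2, -0.2, -0.7]
gripper_width: 21.7
gripper_force: 25.0
time_s: 41.18
ee_pos: [620.7, -209.2, 17.1]
ee_rot: [-180.0, 0.0, 98.2]
force: [0.1, -0.0, -1.4]
gripper_width: 22.3
gripper_force: 25.0
```

Still hanging by a hair, so I'll lower 0.8 mm, release to a moderate opening, lift and back away to look.

```bash
python3 -m crank '1 0 0 0.8 0 0 0;1 0 0 0 0 0 0;-0.2 0 0 0 0 0 0;-0.2 0 0 0 0 0 0;-0.2 0 0 0 0 0 0;-0.2 0 0 0 0 0 0;-0.2 0 0 -40 0 0 0;-0.2 0 0 -60 0 0 0;-0.2 0 0 -60 0 0 0'
python3 -m crank '-0.2 8 -35 -5 0 0 8;-0.2 20 -35 -5 0 0 8;-0.2 20 -30 -5 0 0 8;-0.2 30 -20 0 0 0 8;-0.2 30 0 0 0 0 8;-0.2 20 0 0 0 0 8;-0.2 0 0 0 0 0 10;-0.2 0 0 0 0 0 10;-0.2 0 0 0 0 0 10;-0.2 0 0 0 0 0 10'
python3 -m crank '-0.2 0 0 0 0 0 10;-0.2 0 0 0 0 0 0;-0.2 0 0 0 0 0 0;-0.2 0 0 0 0 0 0'; python3 look.py w10
```

```text
time_s: 42.3
ee_pos: [620.0, -209.1, 177.3]
ee_rot: [-179.9, -0.0, 98.2]
force: [1.3, -0.3, -0.3]
gripper_width: 55.0
gripper_force: 0.0
time_s: 43.55
ee_pos: [533.9, -83.7, 190.9]
ee_rot: [-180.0, 0.1, 9.9]
force: [-0.1, -0.7, 0.1]
gripper_width: 54.6
gripper_force: 0.0
time_s: 44.05
ee_pos: [534.3, -83.8, 191.3]
ee_rot: [180.0, 0.0, 0.3]
force: [-0.3, -0.6, 0.1]
gripper_width: 54.5
gripper_force: 0.0
44.1 [534.3 -83.8 191.3] [1.8e+02 1.0e-02 2.7e-01]
walnut_tray [([635.0, -2.0, 10.0], 0.86, [252.0, 94.0]), ([622.0, 203.0, 6.0], 0.36, [76.0, 106.0])]
blue_tray [([620.0, 204.0, 4.0], 0.91, [78.0, 108.0])]
red_tray [([634.0, -213.0, 3.0], 0.74, [437.0, 96.0]), ([635.0, 2.0, 8.0], 0.23, [249.0, 95.0])]
black_stopper [([623.0, -44.0, 55.0], 0.82, [284.0, 104.0]), ([610.0, 24.0, 54.0], 0.67, [218.0, 117.0])]
red_stopper [([607.0, 23.0, 51.0], 0.56, [220.0, 120.0]), ([633.0, -216.0, 0.0], 0.36, [439.0, 98.0])]
brass_ring [([617.0, 233.0, 27.0], 0.96, [33.0, 110.0])]
copper_ring [([602.0, 173.0, 29.0], 0.85, [90.0, 124.0])]
corkscrew [([613.0, -204.0, 17.0], 0.57, [432.0, 115.0])]
tumbler [([543.0, -425.0, 30.0], 0.77, [622.0, 180.0])]
```

View pics/w10.png

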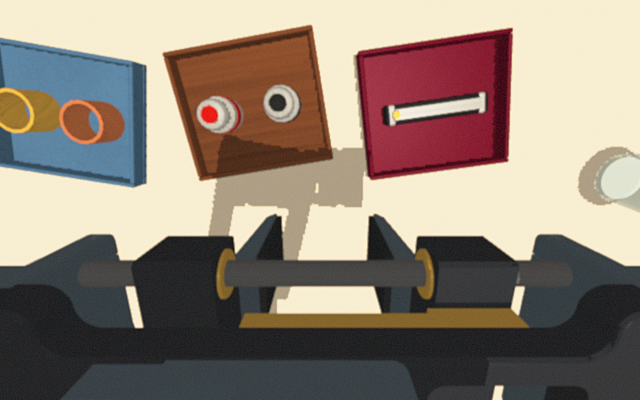

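All five items are in place. Both rings are upright in the blue tray (left), both stoppers upright in the walnut tray (218,115; 281,103), and the corkscrew flat and lengthwise in the burgundy tray (436,108). The tumbler is unmoved and the arm is clear.

```bash
python3 -c "
from workcell import env
print(env.job_done())"
```

```text
the job is handed in; nothing more can be done
None
```

I put both stoppers upright in the walnut tray and both napkin rings upright in the blue tray, laid the corkscrew flat and lengthwise in the burgundy tray, left the ice bucket and glass alone, and handed the job in at about 44 s of the 109 s allowed; the judged result was not reported back.

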